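Put the blue objective in the drawer that is not locked

TASK

One of the two drawers of the accessory case is locked and nothing shows which: find the one that gives when you pull it, and draw it out to its stop. Then stand the microscope objective with the blue ring upright in that drawer, well inside the open part, and leave the drawer open. Leave the red and yellow objectives standing where they are.

Things in the scene. Friction and masses are not known exactly. Their poses are not given: they have to be found in the camera images.
- objective_blue_center (a point): Microscope objective lens with a blue painted ring, the one to put away: a round barrel 25 mm in diameter, bare metal for its lower 20 mm, then a blue band up to 35 mm and a blue shoulder tapering to 41 mm, then a dark 14 mm nose, 48 mm tall in all, about 90 g. It stands upright, nose up, on a 3 mm thick flat light grey rest mat with the two others, their centres at least 70 mm apart, in any order. This point is at its centre, 24 mm above its foot; z is its long axis, up.
- objective_red_center (a point): Microscope objective lens with a red painted ring, to be left alone: a round barrel 25 mm in diameter, bare metal for its lower 20 mm, then a red band up to 35 mm and a red shoulder tapering to 41 mm, then a dark 14 mm nose, 48 mm tall in all, about 90 g. It stands upright, nose up, on a 3 mm thick flat light grey rest mat with the two others, their centres at least 70 mm apart, in any order. This point is at its centre, 24 mm above its foot; z is its long axis, up.
- objective_yellow_center (a point): Microscope objective lens with a yellow painted ring, to be left alone: a round barrel 25 mm in diameter, bare metal for its lower 20 mm, then a yellow band up to 35 mm and a yellow shoulder tapering to 41 mm, then a dark 14 mm nose, 48 mm tall in all, about 90 g. It stands upright, nose up, on a 3 mm thick flat light grey rest mat with the two others, their centres at least 70 mm apart, in any order. This point is at its centre, 24 mm above its foot; z is its long axis, up.
- drawer_left (a joint): How far the left (+y) drawer is pulled out, m: 0 shut, 0.12 at its stop. The two drawers sit side by side in a low cream accessory case (320 mm wide, 170 mm deep, 62 mm high; nothing on its top reaches above 75 mm) that is fixed to the bench with its front towards the robot. Both look the same; exactly one is bolted from inside and gives only about 3 mm. The free one slides with about 1.5 N and stays where it is left.
- drawer_left_pull (a point): Centre of the orange pull of the left (+y) drawer, moving with it: an upright fin 14 mm thick (along y), 34 mm tall, standing out 42 mm from the drawer's grey front (the outermost 21 mm lie beyond this point), 36 mm above the bench, open above and free for more than 60 mm on both sides. Axes: x points into the case, so the drawer pulls out along -x; y to the left along the front; z up.
- drawer_left_in (a point): Point on the inner floor of the left (+y) drawer, moving with it, 14 mm above the bench. With the drawer fully out it is the centre of the open part, 60 mm behind the inside of the drawer's front and 60 mm in front of the case; the inside is 142 mm wide (y). The side walls rise 22 mm above the floor, the front 42 mm. x points into the case, z up.
- drawer_right (a joint): How far the right (-y) drawer is pulled out, m: 0 shut, 0.12 at its stop. The two drawers sit side by side in a low cream accessory case (320 mm wide, 170 mm deep, 62 mm high; nothing on its top reaches above 75 mm) that is fixed to the bench with its front towards the robot. Both look the same; exactly one is bolted from inside and gives only about 3 mm. The free one slides with about 1.5 N and stays where it is left.
- drawer_right_pull (a point): Centre of the orange pull of the right (-y) drawer, moving with it: an upright fin 14 mm thick (along y), 34 mm tall, standing out 42 mm from the drawer's grey front (the outermost 21 mm lie beyond this point), 36 mm above the bench, open above and free for more than 60 mm on both sides. Axes: x points into the case, so the drawer pulls out along -x; y to the left along the front; z up.
- drawer_right_in (a point): Point on the inner floor of the right (-y) drawer, moving with it, 14 mm above the bench. With the drawer fully out it is the centre of the open part, 60 mm behind the inside of the drawer's front and 60 mm in front of the case; the inside is 142 mm wide (y). The side walls rise 22 mm above the floor, the front 42 mm. x points into the case, z up.
Not all that is in view belongs to the job. Of the things that look like the part that bears objective_blue_center, the smallest one is meant.

How it is judged:
By the outcome, as a careful person would: the job done as asked, in the order asked, and still so for the second after the job is handed in, with the robot touching nothing.
It also fails if it takes over 64 s, if anything falls off the work surface, if the arm or the gripper's body presses on something with over 40 N, if the wrist force passes 120 N, or if a joint passes its speed limit or range.

ROBOT

A 6-joint arm with a two-finger parallel gripper is mounted at the origin on the work surface. World frame = base frame: x ahead of the robot, y to its left, z up, the work surface at z = 0. Lengths are in mm, angles in degrees, forces in N, time in s.
With the tool pointing down it reaches from about 300 to 850 mm from the base axis. Payload 4.2 kg.
Tool frame: the origin (TCP) lies between the finger pads; the fingertips stand 14 mm ahead of it and the grasp point (between the pads) lies 5 mm behind it (env.finger_overhang is the distance from the TCP to the fingertips, in mm); z points along the fingers, y is the line along which they close (so a half turn about z gives the same grasp; the last joint's range is limited). The gripper opens to 91 mm and grips with 3 to 60 N. Pads are 32 mm wide; open, the fingers measure 118 mm over their backs; the gripper's body (76 mm by 178 mm) begins 60 mm behind the grasp point.
Start: joints at [-78.495, 18.312, 89.639, -0, 72.044, -1.146], TCP at [125.933, -561.057, 203.576] pointing down, gripper open.
Joint ranges: [-177.97, 177.97], [-48.28, 115.42], [12.27, 149.76], [-77.06, 257.06], [2.81, 150.46], [-146.56, 146.56]. Speed limits (degrees/s): [147.25, 147.25, 180, 180, 180, 180].

INTERFACE

Orientations are given as [roll, pitch, yaw] about the fixed x, y, z axes, in that order (R = Rz(yaw) Ry(pitch) Rx(roll)).
In Python, from workcell import status, cams, env, finder gives the robot as it stands.
- The arm moves only by the tool apply_moves, never from a script. Its argument "increments" is a list of rows, each a list of 7 numbers: the opening, from -1 (shut) to 1 (fully open), then the shift along the world's x, y, z in m, then the turn, a rotation vector about the world's x, y, z in degrees. In form: [[gripper, x, y, z, ax, ay, az], ...]. A call has 1 to 5 rows; each row shifts and turns the commanded pose from where the row before left it; what a row does not reach is not made up. A row lasts 1/12 s, in which the tool goes at most 41.7 mm and 7.16 degrees, less where a joint would pass 70% of its speed; a pose out of reach is approached as far as the arm can. A call with a gripper value outside its range is refused whole. The fingers move at their own pace and stop on an object; "newtons" is the grip in N (left out, the last holds). Time passes only in rows, so rows that do not move let the fingers close. It gives the time, the measured TCP pose, the force, the opening and the grip force at its end, in the units of the state.
- status.state(): the state, without advancing time (a new reading comes with each control period).
- cams.grab_frame(name): name is "side" or "top"; returns a dict with "color" (480x640x3 uint8, red, green, blue), "intrinsics" (3x3 intrinsics, pixels), "R" (3x3) and "t" (3): a world point X has camera coordinates R X + t. Camera axes: x right, y down, z forward; pixel columns grow to the right and rows downward; lengths in mm; the calibration is good to about 2 mm. A picture is of the moment at which its call begins. There is no depth.
- env.job_done(): hands the job in; it is judged then, once.
Trained networks look in the newest picture that a camera, given by its name, has taken for a name from the list of things; names that differ only in an ending like _2 or _b are one class to them, and where a whole thing is asked for, a point or a joint stands for the part that bears it (a point fixed in the world has none). Each returns a list of dicts, best first, with "score" (0 to 1); they miss things now and then, are a little off and sometimes report something else, mostly with a low value. They report only what shows in the picture. A call takes as long as a camera call. They do not tell look-alikes from the thing itself.
- finder.boxes_of(query, camera): "rect" ([left, top, width, height] in pixels, round what is visible of it).
- finder.trace(query, camera): "pixels" (480x640 bool, what is visible of it) and "rect" ([left, top, width, height] in pixels, round what is visible of it).
The state is a dict: "time_s": time; "qpos": joint angles; "qvel": joint speeds; "effort": joint torques, N m; "ee_pos": TCP position; "ee_rot": TCP orientation; "force": force on the tool from outside, world axes, zero at the start; "torque": the same for the moment, N m; "gripper_width": finger opening in mm; "gripper_force": force on a finger pad.
Only numpy, scipy, OpenCV 4.12 (cv2) and the standard library are available. Lean on these libraries where they do the work, as an engineer would, in place of code of your own. Each camera call takes 0.05 s, during which the arm holds its last target. There are 200 camera calls.

## Working session

There is one attempt and no reset: what is moved stays moved. The work goes in short steps, Python scripts to look and compute and a tool call to move; the robot and the scene stay as the last step left them, time stands still between calls to the robot, and variables do not carry over. Pictures are saved under pics/ and viewed, at most 10 in all, crops included, and the job is handed in when it is done.

Besides the shell and the picture viewer there is one more tool, called after "Call:" as a command line: name --pt "numbers of a row" for each row, then --argument value for the rest. apply_moves: Moves the arm, as the interface text tells. Its arguments: {"type":"object","properties":{"increments":{"type":"array","items":{"type":"array","items":{"type":"number"}}},"newtons":{"type":"number"}},"required":["increments"]}

```bash
mkdir -p pics; cat > h.py <<'E'
import numpy as np, cv2
from workcell import status, cams, env, finder
def save(f,n): cv2.imwrite('pics/'+n,f['color'][:,:,::-1])
def ray(f,u,v):
    d=f['R'].T@np.linalg.inv(f['intrinsics'])@np.array([u,v,1.]); return -f['R'].T@f['t'],d
def onz(f,u,v,z):
    c,d=ray(f,u,v); return c+d*(z-c[2])/d[2]
def proj(f,X):
    p=f['intrinsics']@(f['R']@np.array(X,float)+f['t']); return p[:2]/p[2]
E
python3 - <<'E'
from h import *
fs={}
for c in ('top','side'):
    f=cams.grab_frame(c); save(f,c+'0.png'); print(c,'cam at',(-f['R'].T@f['t']).round())
    for q in ('objective_blue_center','drawer_left_pull','drawer_right_pull'):
        print(q,[(np.round(b['rect']).tolist(),round(b['score'],2)) for b in finder.boxes_of(q,c)])
E
```

```text
top cam at [ 391.  -38. 1107.]
objective_blue_center [([429.0, 323.0, 28.0, 18.0], 0.84), ([382.0, 320.0, 21.0, 18.0], 0.58), ([396.0, 277.0, 13.0, 12.0], 0.46)]
drawer_left_pull [([116.0, 183.0, 81.0, 30.0], 0.63), ([418.0, 243.0, 18.0, 18.0], 0.41)]
drawer_right_pull [([196.0, 190.0, 76.0, 30.0], 0.91), ([421.0, 246.0, 12.0, 14.0], 0.38)]
side cam at [ 508. -991.  706.]
objective_blue_center [([201.0, 291.0, 23.0, 38.0], 0.9), ([192.0, 329.0, 22.0, 41.0], 0.8), ([256.0, 308.0, 15.0, 29.0], 0.56), ([328.0, 162.0, 24.0, 25.0], 0.18)]
drawer_left_pull [([329.0, 159.0, 24.0, 31.0], 0.62), ([329.0, 187.0, 25.0, 52.0], 0.25)]
drawer_right_pull [([329.0, 184.0, 24.0, 56.0], 0.8), ([329.0, 163.0, 24.0, 25.0], 0.39)]
```

View pics/top0.png

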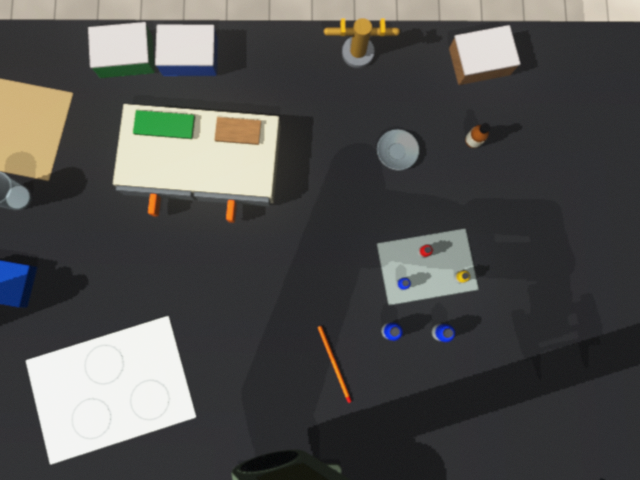

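View pics/side0.png

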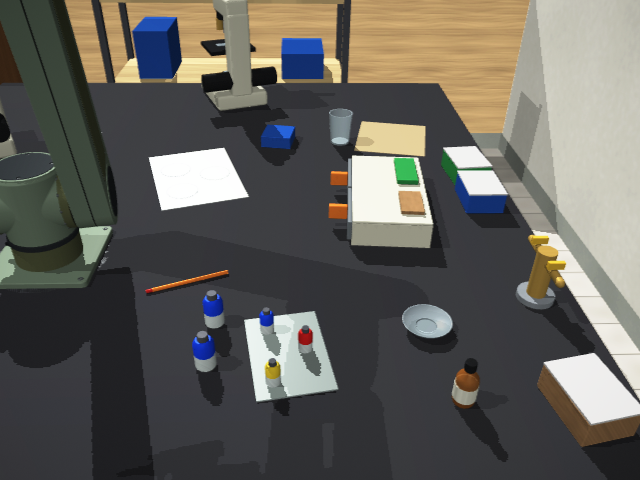

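Top view: three blue look-alikes. One is on the mat at (404,284), with two larger bottles off the mat at (391,331) and (444,333). The one on the mat is the smallest and stands with red (426,250) and yellow (462,276), so it fits. The orange pulls are at (153,205) and (231,210).

```bash
python3 - <<'E'
from h import *
F={c:cams.grab_frame(c) for c in('top','side')}
f=F['top']
crop=cv2.resize(f['color'][220:360,350:500],None,fx=4,fy=4,interpolation=cv2.INTER_CUBIC)
cv2.imwrite('pics/crop1.png',crop[:,:,::-1])
def blobs(f,lo,hi,box):
    hsv=cv2.cvtColor(f['color'],cv2.COLOR_RGB2HSV); m=cv2.inRange(hsv,lo,hi)
    M=np.zeros_like(m); x0,y0,x1,y1=box; M[y0:y1,x0:x1]=m[y0:y1,x0:x1]
    n,l,s,c=cv2.connectedComponentsWithStats(M)
    return [(s[i].tolist(),c[i],np.argwhere(l==i)[:,::-1]) for i in range(1,n) if s[i][4]>15]
for name,lo,hi in (('blue',(110,120,60),(130,255,255)),('red',(0,150,60),(4,255,255)),('yel',(20,150,60),(32,255,255))):
  for c,box in(('top',(370,220,480,350)),('side',(180,280,340,400))):
    for s,ce,p in blobs(F[c],lo,hi,box):
        print(name,c,s,ce.round(1),'z30:',onz(F[c],*ce,33).round(1))
for s,ce,p in blobs(f,(3,150,60),(18,255,255),(130,170,260,240)):
    print('pull',s,ce.round(1),onz(f,*ce,45).round(1)); r=cv2.minAreaRect(p.astype(np.float32)); b=cv2.boxPoints(r)
    print([onz(f,*q,53)[:2].round(0).tolist() for q in b])
for s,ce,p in blobs(F['side'],(3,150,60),(18,255,255),(320,160,350,230)):
    print('pull side',s,ce.round(1),onz(F['side'],*ce,40).round(1))
# case top corners (cream) from top view
for u,v in((124,104),(280,115),(272,199),(114,186)): print('case',onz(f,u,v,62).round(0))
print('mat',[onz(f,u,v,3)[:2].round(0).tolist() for u,v in((377,243),(465,230),(478,290),(388,304))])
E
```

```text
blue top [398, 278, 13, 12, 98] [403.4 283.4] z30: [ 457.  -231.7   33. ]
blue top [384, 323, 19, 18, 227] [392.5 331.5] z30: [ 361.3 -207.3   33. ]
blue top [435, 324, 21, 19, 244] [444.3 332.8] z30: [ 358.  -310.9   33. ]
blue side [202, 294, 22, 23, 352] [212.5 306.2] z30: [ 358.7 -203.7   33. ]
blue side [259, 310, 15, 17, 173] [265.9 318.5] z30: [ 455.1 -238.4   33. ]
blue side [192, 335, 23, 25, 409] [203.4 348.5] z30: [ 355.9 -308.8   33. ]
red top [420, 245, 12, 12, 73] [424.6 251. ] z30: [ 522.9 -277.2   33. ]
red side [299, 329, 13, 16, 158] [305.  337.3] z30: [ 522.  -286.6   33. ]
yel top [457, 271, 12, 11, 78] [461.5 276.3] z30: [ 470.8 -350.5   33. ]
yel side [265, 361, 15, 18, 185] [272.3 370.7] z30: [ 469.5 -360.    33. ]
pull [148, 194, 12, 23, 227] [153.4 204.7] [618.1 274.3  45. ]
[[595.0, 285.0], [640.0, 281.0], [637.0, 259.0], [592.0, 263.0]]
pull [226, 200, 10, 23, 190] [230.4 210.8] [605.  118.1  45. ]
[[581.0, 127.0], [627.0, 125.0], [625.0, 107.0], [580.0, 110.0]]
pull side [330, 171, 18, 14, 229] [338.6 177.6] [615.7 267.9  40. ]
pull side [329, 203, 19, 16, 281] [337.7 210.5] [603.  110.8  40. ]
case [825. 337.  62.]
case [802.  17.  62.]
case [625.  33.  62.]
case [653. 349.  62.]
mat [[544.0, -184.0], [571.0, -371.0], [444.0, -392.0], [416.0, -204.0]]
```

View pics/crop1.png

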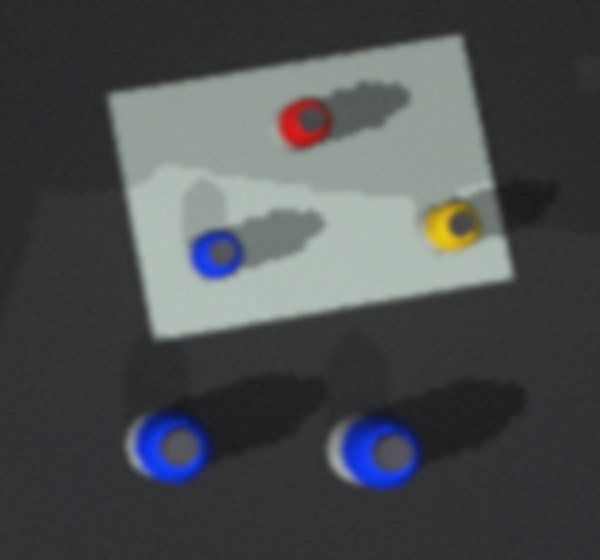

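The crop shows the blue objective on the mat is clearly smaller than the two bottles. I'll use blue ≈ (456,-232), pulls ≈ L(617,273) and R(604,117), and case yaw ≈ -4.6°.

```bash
python3 - <<'E'
from h import *
s=status.state(); print(s['time_s'],s['ee_pos'],s['ee_rot'],s['gripper_width'])
E
```

```text
0.5 [ 125.92810845 -561.02995531  203.5342156 ] [1.79999121e+02 4.12893973e-04 1.26521537e+01] 91.26028103177686
```

Call:
apply_moves --pt "1 0.023 0.034 0 0 0 0" --pt "1 0.023 0.034 0 0 0 0" --pt "1 0.023 0.034 0 0 0 0" --pt "1 0.023 0.034 0 0 0 0" --pt "1 0.023 0.034 0 0 0 0" --newtons 20

```text
time_s: 0.92
ee_pos: [241.5, -389.5, 203.7]
ee_rot: [180.0, -0.0, 12.6]
force: [0.9, 0.0, -0.2]
gripper_width: 91.2
gripper_force: 0.0
```

Call:
apply_moves --pt "1 0.0227 0.0317 0 0 0 -1.7" --pt "1 0.0227 0.0317 0 0 0 -1.7" --pt "1 0.0227 0.0317 0 0 0 -1.7" --pt "1 0.0227 0.0317 0 0 0 -1.7" --pt "1 0.0227 0.0317 0 0 0 -1.7"

```text
time_s: 1.33
ee_pos: [355.2, -230.9, 203.9]
ee_rot: [180.0, -0.0, 4.0]
force: [1.1, -0.5, -0.2]
gripper_width: 90.9
gripper_force: 0.0
```

Call:
apply_moves --pt "1 0.0227 0.0317 0 0 0 -1.7" --pt "1 0.0227 0.0317 0 0 0 -1.7" --pt "1 0.0227 0.0317 0 0 0 -1.7" --pt "1 0.0227 0.0317 0 0 0 -1.7" --pt "1 0.0227 0.0317 0 0 0 -1.7"

```text
time_s: 1.75
ee_pos: [468.8, -72.2, 203.9]
ee_rot: [180.0, -0.0, -4.4]
force: [0.8, -1.5, 0.7]
gripper_width: 91.4
gripper_force: 0.0
```

Call:
apply_moves --pt "1 0.0227 0.0317 0 0 0 0" --pt "1 0.0227 0.0317 0 0 0 0" --pt "1 0.0227 0.0317 0 0 0 0" --pt "1 0.0227 0.0317 0 0 0 0" --pt "1 0.0227 0.0317 0 0 0 0"

```text
time_s: 2.17
ee_pos: [582.3, 86.3, 203.6]
ee_rot: [180.0, -0.0, -4.3]
force: [0.7, -0.6, 0.2]
gripper_width: 91.1
gripper_force: 0.0
```

Call:
apply_moves --pt "1 0.018 0.031 -0.02 0 0 0" --pt "1 0 0 -0.04 0 0 0" --pt "1 0 0 -0.04 0 0 0" --pt "1 0 0 -0.04 0 0 0" --pt "1 0 0 -0.028 0 0 0"

```text
time_s: 2.58
ee_pos: [597.5, 115.5, 32.1]
ee_rot: [179.9, 0.2, -4.3]
force: [-0.6, -0.1, 0.1]
gripper_width: 91.4
gripper_force: 0.0
```

Call:
apply_moves --pt "-1 0 0 0 0 0 0" --pt "-1 0 0 0 0 0 0" --pt "-1 0 0 0 0 0 0" --pt "-1 0 0 0 0 0 0" --pt "-1 0 0 0 0 0 0"

```text
time_s: 3.0
ee_pos: [601.1, 115.6, 38.1]
ee_rot: [-179.9, -0.3, -4.4]
force: [-1.4, 0.0, -0.6]
gripper_width: 60.9
gripper_force: 0.0
```

Call:
apply_moves --pt "-1 0 0 0 0 0 0" --pt "-1 0 0 0 0 0 0" --pt "-1 0 0 0 0 0 0" --pt "-1 0 0 0 0 0 0" --pt "-1 0 0 0 0 0 0"

```text
time_s: 3.42
ee_pos: [599.4, 115.4, 35.7]
ee_rot: [180.0, -0.0, -4.4]
force: [0.9, -0.1, -0.4]
gripper_width: 27.3
gripper_force: 0.0
```

Call:
apply_moves --pt "-1 0 0 0 0 0 0" --pt "-1 0 0 0 0 0 0" --pt "-1 0 0 0 0 0 0" --pt "-1 0 0 0 0 0 0"

```text
time_s: 3.75
ee_pos: [599.6, 118.4, 35.5]
ee_rot: [-179.7, -0.0, -4.5]
force: [-0.1, 9.3, -1.3]
gripper_width: 13.9
gripper_force: 20.0
```

Call:
apply_moves --pt "-1 -0.003 0.0002 0 0 0 0" --pt "-1 -0.003 0.0002 0 0 0 0" --pt "-1 -0.003 0.0002 0 0 0 0" --pt "-1 -0.003 0.0003 0 0 0 0"

```text
time_s: 4.08
ee_pos: [595.9, 118.8, 36.1]
ee_rot: [-179.7, -1.0, -4.4]
force: [19.9, 4.3, -13.6]
gripper_width: 13.5
gripper_force: 20.0
```

About 20 N of resistance after 4 mm of travel: the right drawer is locked. I'll ease it back, release it and go to the left one.

Call:
apply_moves --pt "-1 0.006 0.001 0 0 0 0" --pt "-1 0.006 0.001 0 0 0 0" --pt "1 0 0 0 0 0 0" --pt "1 0 0 0 0 0 0" --pt "1 0 0 0 0 0 0"

```text
time_s: 4.5
ee_pos: [599.2, 118.1, 35.4]
ee_rot: [180.0, 0.0, -4.3]
force: [0.2, -0.3, -0.4]
gripper_width: 30.7
gripper_force: 0.0
```

Call:
apply_moves --pt "1 0 0 0 0 0 0" --pt "1 0 0 0 0 0 0" --pt "1 0 0 0.035 0 0 0" --pt "1 0 0 0.035 0 0 0" --pt "1 0.003 0.036 0.01 0 0 0"

```text
time_s: 4.92
ee_pos: [604.9, 150.3, 120.8]
ee_rot: [179.9, -0.4, -4.6]
force: [1.4, 0.8, -0.1]
gripper_width: 64.2
gripper_force: 0.0
```

Call:
apply_moves --pt "1 0.003 0.04 0 0 0 0" --pt "1 0.003 0.04 0 0 0 0" --pt "1 0.003 0.039 0 0 0 0" --pt "1 0 0 0 0 0 0" --pt "1 0 0 -0.025 0 0 0"

```text
time_s: 5.33
ee_pos: [614.5, 277.1, 95.0]
ee_rot: [-179.7, -0.6, -4.1]
force: [0.8, -0.6, 0.2]
gripper_width: 90.9
gripper_force: 0.0
```

Call:
apply_moves --pt "1 0 0 -0.028 0 0 0" --pt "1 0 0 -0.027 0 0 0" --pt "-1 0 0 0 0 0 0" --pt "-1 0 0 0 0 0 0" --pt "-1 0 0 0 0 0 0"

```text
time_s: 5.75
ee_pos: [612.5, 273.4, 37.0]
ee_rot: [-179.9, -0.1, -4.4]
force: [0.6, -0.6, 0.6]
gripper_width: 73.8
gripper_force: 0.0
```

Call:
apply_moves --pt "-1 0 0 0 0 0 0" --pt "-1 0 0 0 0 0 0" --pt "-1 0 0 0 0 0 0" --pt "-1 0 0 0 0 0 0" --pt "-1 0 0 0 0 0 0"

```text
time_s: 6.17
ee_pos: [611.6, 273.4, 36.2]
ee_rot: [-180.0, -0.0, -4.4]
force: [-0.9, -0.5, -0.1]
gripper_width: 40.7
gripper_force: 0.0
```

Call:
apply_moves --pt "-1 0 0 0 0 0 0" --pt "-1 0 0 0 0 0 0" --pt "-1 0 0 0 0 0 0" --pt "-1 0 0 0 0 0 0"

```text
time_s: 6.5
ee_pos: [611.6, 275.8, 35.6]
ee_rot: [-179.7, -0.0, -4.5]
force: [-0.0, 13.3, -4.4]
gripper_width: 14.1
gripper_force: 6.4
```

Call:
apply_moves --pt "-1 -0.003 0.0002 0 0 0 0" --pt "-1 -0.003 0.0002 0 0 0 0" --pt "-1 -0.003 0.0002 0 0 0 0" --pt "-1 -0.003 0.0003 0 0 0 0"

```text
time_s: 6.83
ee_pos: [600.5, 276.9, 35.5]
ee_rot: [-179.7, -0.1, -4.4]
force: [3.3, 6.4, -4.2]
gripper_width: 13.5
gripper_force: 20.0
```

It gives. I'll pull it out to the stop.

Call:
apply_moves --pt "-1 -0.018 0.0016 0 0 0 0" --pt "-1 -0.018 0.0016 0 0 0 0" --pt "-1 -0.018 0.0016 0 0 0 0" --pt "-1 -0.018 0.0016 0 0 0 0" --pt "-1 -0.018 0.0016 0 0 0 0"

```text
time_s: 7.25
ee_pos: [510.2, 284.5, 35.6]
ee_rot: [-179.7, -0.2, -4.4]
force: [2.8, 5.5, -4.8]
gripper_width: 13.7
gripper_force: 20.0
```

Call:
apply_moves --pt "-1 -0.006 0.0005 0 0 0 0" --pt "-1 -0.006 0.0005 0 0 0 0" --pt "-1 -0.005 0.0004 0 0 0 0" --pt "-1 -0.004 0.0003 0 0 0 0" --pt "-1 -0.003 0.0003 0 0 0 0"

```text
time_s: 7.67
ee_pos: [491.7, 286.2, 35.8]
ee_rot: [-179.7, -0.8, -4.3]
force: [19.0, -0.1, -14.6]
gripper_width: 14.0
gripper_force: 19.9
```

Call:
apply_moves --pt "-1 0.005 0 0 0 0 0" --pt "1 0 0 0 0 0 0" --pt "1 0 0 0 0 0 0" --pt "1 0 0 0 0 0 0" --pt "1 0 0 0 0 0 0"

```text
time_s: 8.08
ee_pos: [489.9, 283.9, 35.5]
ee_rot: [180.0, 0.0, -4.3]
force: [-0.3, -0.2, -0.1]
gripper_width: 37.5
gripper_force: 0.0
```

Call:
apply_moves --pt "1 0 0 0.02 0 0 0" --pt "1 0 0 0.04 0 0 0" --pt "1 0 0 0.04 0 0 0" --pt "1 0 -0.02 0.03 0 0 0" --pt "1 0 -0.04 0 0 0 0"

```text
time_s: 8.5
ee_pos: [494.6, 228.1, 172.5]
ee_rot: [-179.5, -0.7, -4.1]
force: [1.1, 0.6, -0.0]
gripper_width: 71.0
gripper_force: 0.0
```

Call:
apply_moves --pt "1 -0.003 -0.04 0 0 0 0" --pt "1 -0.003 -0.04 0 0 0 0" --pt "1 -0.003 -0.04 0 0 0 0" --pt "1 -0.003 -0.04 0 0 0 0" --pt "1 -0.003 -0.04 0 0 0 0"

```text
time_s: 8.92
ee_pos: [474.4, 22.5, 165.8]
ee_rot: [180.0, -0.0, -4.3]
force: [0.2, -0.3, 0.2]
gripper_width: 90.8
gripper_force: 0.0
```

Call:
apply_moves --pt "1 -0.003 -0.038 0 0 0 0" --pt "1 -0.003 -0.038 0 0 0 0" --pt "1 -0.003 -0.038 0 0 0 0" --pt "1 -0.003 -0.038 0 0 0 0" --pt "1 -0.003 -0.038 0 0 0 0"

```text
time_s: 9.33
ee_pos: [459.4, -167.5, 165.8]
ee_rot: [180.0, 0.0, -4.4]
force: [0.6, 0.5, -0.3]
gripper_width: 91.0
gripper_force: 0.0
```

```bash
python3 - <<'E'
from h import *
f=cams.grab_frame('top'); save(f,'top2.png')
hsv=cv2.cvtColor(f['color'],cv2.COLOR_RGB2HSV); m=cv2.inRange(hsv,(3,150,60),(18,255,255)); m[:170]=0;m[290:]=0;m[:,:100]=0;m[:,300:]=0
n,l,s,c=cv2.connectedComponentsWithStats(m)
for i in range(1,n):
    if s[i][4]>40: print(s[i],onz(f,*c[i],45).round(1))
print(status.state()['ee_pos'])
E
```

```text
[226 200  10  22 186] [605.4 118.2  45. ]
[140 252  13  22 242] [500.  284.3  45. ]
[ 459.45651187 -173.94789999  165.79464712]
```

View pics/top2.png

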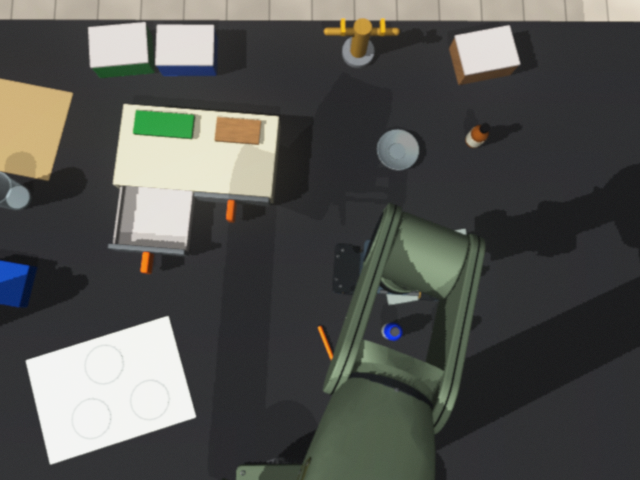

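The left drawer is out, with its pull at (146,262) and floor around (157,216). The arm is now near the mat, so I'll descend on the blue objective.

Call:
apply_moves --pt "1 -0.001 -0.029 0 0 0 0" --pt "1 -0.002 -0.029 -0.01 0 0 0" --pt "1 0 0 -0.04 0 0 0" --pt "1 0 0 -0.03 0 0 0" --pt "1 0 0 0 0 0 0"

```text
time_s: 9.8
ee_pos: [452.8, -221.9, 80.5]
ee_rot: [-179.7, 0.7, -4.4]
force: [-0.8, 0.4, -0.4]
gripper_width: 91.2
gripper_force: 0.0
```

```bash
python3 - <<'E'
from h import *
f=cams.grab_frame('side'); c=cv2.resize(f['color'][220:420,160:400],None,fx=3,fy=3); cv2.imwrite('pics/side3.png',c[:,:,::-1])
s=status.state(); print(s['ee_pos'],proj(f,s['ee_pos']))
t=cams.grab_frame('top'); print(onz(t,158,216,14),[onz(t,u,v,36).round() for u,v in((121,187),(192,192))])
E
```

```text
[ 454.87409326 -222.54316635   83.31421075] [265.06404448 290.21033954]
[600.60390655 273.04786991  14.        ] [array([657., 345.,  36.]), array([646., 199.,  36.])]
```

View pics/side3.png

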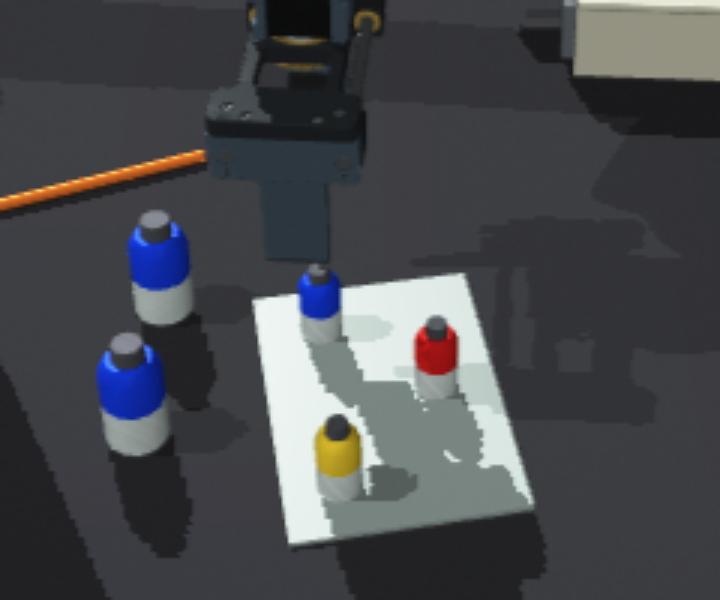

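The fingers are above and slightly left of the blue objective at crop (319,300). I'll correct by +2 mm in x and -10 mm in y, then go down.

Call:
apply_moves --pt "1 0.002 -0.01 0 0 0 0" --pt "1 0 0 -0.03 0 0 0" --pt "1 0 0 -0.03 0 0 0" --pt "1 0 0 0 0 0 0" --pt "-1 0 0 0 0 0 0" --newtons 15

```text
time_s: 10.32
ee_pos: [460.0, -234.1, 26.5]
ee_rot: [180.0, -0.0, -4.3]
force: [0.4, 0.6, 0.4]
gripper_width: 87.1
gripper_force: 0.0
```

Call:
apply_moves --pt "-1 0 0 0 0 0 0" --pt "-1 0 0 0 0 0 0" --pt "-1 0 0 0 0 0 0" --pt "-1 0 0 0 0 0 0" --pt "-1 0 0 0 0 0 0"

```text
time_s: 10.73
ee_pos: [459.9, -234.0, 26.4]
ee_rot: [180.0, -0.1, -4.3]
force: [-0.3, -0.4, -0.3]
gripper_width: 54.1
gripper_force: 0.0
```

Call:
apply_moves --pt "-1 0 0 0 0 0 0" --pt "-1 0 0 0 0 0 0" --pt "-1 0 0 0 0 0 0" --pt "-1 0 0 0 0 0 0" --pt "-1 0 0 0 0 0 0"

```text
time_s: 11.15
ee_pos: [459.4, -233.7, 25.5]
ee_rot: [-180.0, 0.0, -4.4]
force: [-0.5, -0.1, -0.2]
gripper_width: 23.2
gripper_force: 15.0
```

Call:
apply_moves --pt "-1 0 0 0 0 0 0" --pt "-1 0 0 0 0 0 0"

```text
time_s: 11.32
ee_pos: [459.4, -233.7, 25.5]
ee_rot: [180.0, 0.0, -4.4]
force: [0.2, 0.6, -0.7]
gripper_width: 23.3
gripper_force: 15.0
```

```bash
python3 - <<'E'
from h import *
f=cams.grab_frame('side'); c=cv2.resize(f['color'][240:390,180:360],None,fx=4,fy=4); cv2.imwrite('pics/side4.png',c[:,:,::-1])
s=status.state(); print(s['ee_pos'],s['gripper_width'],s['force'])
E
```

```text
[ 459.38412117 -233.72899586   25.51625141] 23.447545712219604 [-1.09193224  0.36949656  0.31311726]
```

View pics/side4.png

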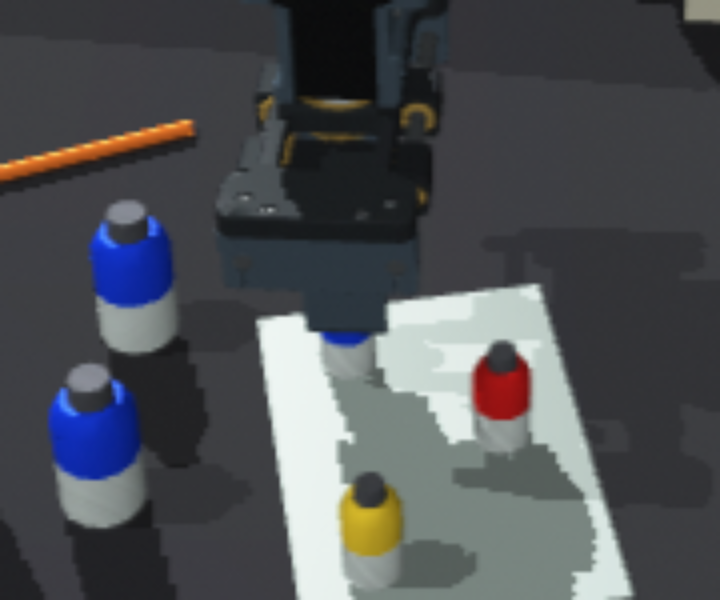

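```bash
python3 - <<'E'
from h import *
f=cams.grab_frame('side'); 
for y in(-246,-255,-262):
  for z in(11.5,25,38): print(y,z,((proj(f,[459,y,z])-[180,240])*4).round())
for z in (3,23,38): print('axis front',z,((proj(f,[457,-244,z])-[180,240])*4).round())
E
```

```text
-246 11.5 [354. 363.]
-246 25 [353. 340.]
-246 38 [352. 317.]
-255 11.5 [353. 377.]
-255 25 [352. 354.]
-255 38 [351. 331.]
-262 11.5 [353. 388.]
-262 25 [352. 365.]
-262 38 [350. 343.]
axis front 3 [350. 374.]
axis front 23 [348. 340.]
axis front 38 [347. 314.]
```

```bash
python3 - <<'E'
from h import *
print(env.finger_overhang)
f=cams.grab_frame('side')
c,d=ray(f,296/3+160,258/3+220)
for y in(-281.5,-268): print(y,(c+d*(y-c[1])/d[1]).round(1))
c,d=ray(f,345/4+180,330/4+240)
for y in(-259,-246): print(y,(c+d*(y-c[1])/d[1]).round(1))
for b in finder.boxes_of('objective_blue_center','side'): print(b)
E
```

```text
14.0
-281.5 [ 447.4 -281.5   98.6]
-268 [ 446.3 -268.    87. ]
-259 [ 456.7 -259.    42.4]
-246 [ 455.8 -246.    30.6]
{'rect': [193.1, 330.7, 19.7, 40.6], 'score': 0.71}
{'rect': [200.0, 290.7, 24.9, 37.2], 'score': 0.58}
```

The picture shows the tips holding only the shoulder, higher than the TCP reading suggests. I'll open, lower carefully and watch the force.

Call:
apply_moves --pt "0.2 0 0 0 0 0 0" --pt "0.2 0 0 0 0 0 0" --pt "0.2 0 0 0 0 0 0" --pt "0.2 0 0 0 0 0 0" --pt "0.2 0 0 0 0 0 0"

```text
time_s: 11.93
ee_pos: [459.4, -233.8, 25.6]
ee_rot: [180.0, -0.0, -4.3]
force: [0.8, 0.0, -0.4]
gripper_width: 52.8
gripper_force: 0.0
```

Call:
apply_moves --pt "0.2 0 0 -0.003 0 0 0" --pt "0.2 0 0 -0.002 0 0 0" --pt "0.2 0 0 -0.002 0 0 0" --pt "0.2 0 0 0 0 0 0"

```text
time_s: 12.27
ee_pos: [459.0, -233.6, 18.0]
ee_rot: [-180.0, 0.1, -4.4]
force: [0.6, 0.1, -0.2]
gripper_width: 54.8
gripper_force: 0.0
```

```bash
python3 - <<'E'
from h import *
f=cams.grab_frame('side'); c=cv2.resize(f['color'][240:390,180:360],None,fx=4,fy=4); cv2.imwrite('pics/side5.png',c[:,:,::-1])
s=status.state(); print(s['ee_pos'],s['gripper_width'],s['force'])
E
```

```text
[ 459.17413831 -233.6275067    18.19454342] 54.95573501581474 [ 0.05100859 -0.64841752 -0.16945593]
```

View pics/side5.png

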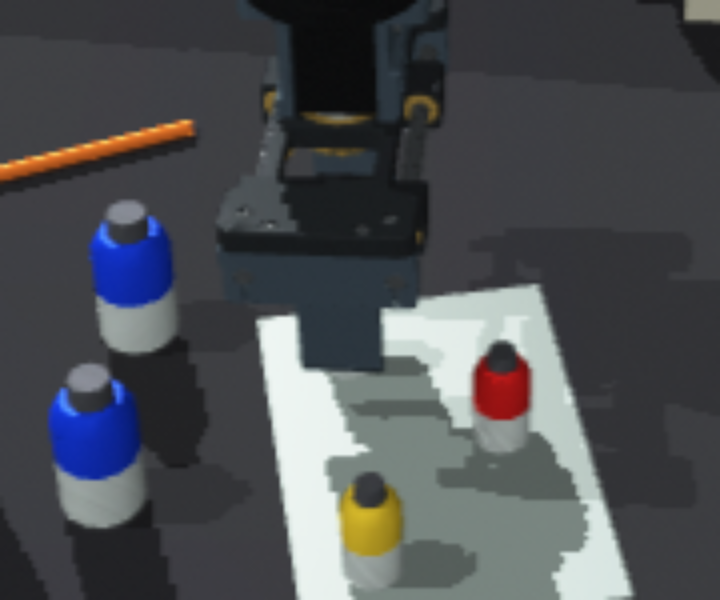

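Call:
apply_moves --pt "0.2 0 0 -0.002 0 0 0" --pt "0.2 0 0 -0.002 0 0 0" --pt "0.2 0 0 0 0 0 0"

```text
time_s: 12.57
ee_pos: [459.2, -233.6, 14.2]
ee_rot: [-180.0, 0.0, -4.3]
force: [0.1, 0.1, 0.1]
gripper_width: 54.7
gripper_force: 0.0
```

There's no contact although the reading puts the tips below the mat, so the fingers really are higher than stated. I'll keep going down.

Call:
apply_moves --pt "0.2 0 0 -0.002 0 0 0" --pt "0.2 0 0 -0.002 0 0 0" --pt "0.2 0 0 -0.002 0 0 0" --pt "0.2 0 0 -0.002 0 0 0" --pt "0.2 0 0 0 0 0 0"

```text
time_s: 12.98
ee_pos: [459.1, -233.6, 6.1]
ee_rot: [-180.0, 0.0, -4.3]
force: [1.0, 0.1, 0.4]
gripper_width: 54.4
gripper_force: 0.0
```

```bash
python3 - <<'E'
from h import *
f=cams.grab_frame('side'); c=f['color'][300:350,235:295].astype(int)
s=status.state(); print(s['ee_pos'],s['gripper_width'],s['force'])
# finger tip row: dark->light transition down column 265
for u in (258,265,272): print(u,[int(x.sum()//3) for x in f['color'][315:360,u].astype(int)])
for z in (3,10,20,30): print(z,proj(f,[459,-275,z]).round(1),proj(f,[459,-261,z]).round(1))
E
```

```text
[ 459.22268385 -233.66162002    6.29984728] 55.05557966800393 [-0.40597853  0.30032158  0.54737996]
258 [55, 55, 54, 54, 55, 54, 54, 50, 53, 53, 52, 53, 53, 53, 54, 53, 53, 53, 53, 53, 53, 50, 94, 237, 239, 239, 239, 239, 239, 239, 239, 239, 239, 239, 183, 238, 239, 239, 239, 239, 239, 239, 239, 239, 239]
265 [54, 55, 54, 54, 55, 54, 54, 50, 53, 53, 53, 53, 52, 53, 53, 54, 53, 52, 53, 53, 52, 53, 43, 125, 127, 129, 93, 140, 142, 236, 238, 238, 138, 128, 128, 128, 128, 128, 127, 128, 128, 128, 128, 128, 128]
272 [55, 55, 54, 54, 54, 54, 54, 53, 54, 54, 52, 53, 54, 53, 53, 53, 53, 53, 53, 52, 53, 53, 42, 99, 127, 93, 90, 91, 90, 90, 126, 128, 128, 128, 128, 128, 128, 128, 127, 128, 128, 128, 128, 64, 60]
3 [268.1 346. ] [268.3 340.3]
10 [267.9 343. ] [268.2 337.3]
20 [267.7 338.7] [268. 333.]
30 [267.5 334.4] [267.8 328.7]
```

Call:
apply_moves --pt "0.2 0 0 -0.002 0 0 0" --pt "0.2 0 0 -0.002 0 0 0" --pt "-1 0 0 0 0 0 0" --pt "-1 0 0 0 0 0 0" --pt "-1 0 0 0 0 0 0"

```text
time_s: 13.45
ee_pos: [459.4, -233.8, 2.6]
ee_rot: [180.0, 0.0, -4.3]
force: [0.1, -0.3, -0.7]
gripper_width: 37.4
gripper_force: 0.0
```

Call:
apply_moves --pt "-1 0 0 0 0 0 0" --pt "-1 0 0 0 0 0 0" --pt "-1 0 0 0 0 0 0" --pt "-1 0 0 0 0 0 0"

```text
time_s: 13.78
ee_pos: [459.5, -233.8, 2.6]
ee_rot: [180.0, -0.0, -4.3]
force: [0.6, 0.6, -0.1]
gripper_width: 24.3
gripper_force: 15.0
```

Gripped on the barrel. I'll lift it and carry it over; the drawer target is ≈ (585,277), with TCP z ≈ 13.6 at contact with the floor.

Call:
apply_moves --pt "-1 0 0 0.01 0 0 0" --pt "-1 0 0 0.03 0 0 0" --pt "-1 0 0 0.035 0 0 0" --pt "-1 0 0 0.035 0 0 0" --pt "-1 0 0 0.035 0 0 0" --newtons 20

```text
time_s: 14.2
ee_pos: [459.0, -233.5, 149.8]
ee_rot: [180.0, 0.0, -4.3]
force: [1.4, -0.2, -0.7]
gripper_width: 23.9
gripper_force: 20.0
```

```bash
python3 - <<'E'
from h import *
f=cams.grab_frame('side'); c=cv2.resize(f['color'][200:400,160:400],None,fx=3,fy=3); cv2.imwrite('pics/side6.png',c[:,:,::-1])
s=status.state(); print(s['ee_pos'],s['gripper_width'],s['force'])
E
```

```text
[ 463.16762134 -235.68654269  157.01300054] 24.33378033491083 [ 2.69618223 -1.20385595  3.00717057]
```

View pics/side6.png

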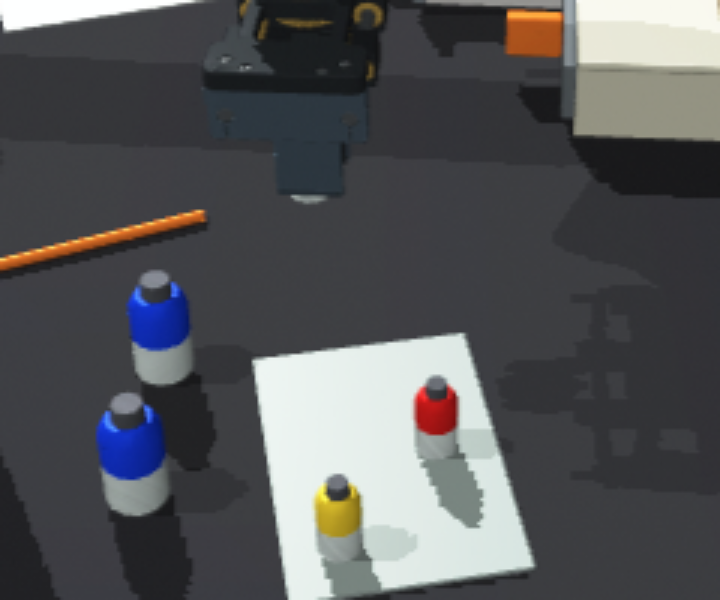

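The blue objective is held, with its foot just below the fingers at crop (308,198). I'll carry it to the drawer now.

Call:
apply_moves --pt "-1 0.008 0.034 0 0 0 0" --pt "-1 0.008 0.034 0 0 0 0" --pt "-1 0.008 0.034 0 0 0 0" --pt "-1 0.008 0.034 0 0 0 0" --pt "-1 0.008 0.034 0 0 0 0"

```text
time_s: 14.67
ee_pos: [499.4, -62.2, 148.2]
ee_rot: [180.0, -0.0, -4.4]
force: [-0.5, -0.7, -0.8]
gripper_width: 24.2
gripper_force: 20.0
```

Call:
apply_moves --pt "-1 0.009 0.034 0 0 0 0" --pt "-1 0.009 0.034 0 0 0 0" --pt "-1 0.009 0.034 0 0 0 0" --pt "-1 0.009 0.034 0 0 0 0" --pt "-1 0.009 0.034 0 0 0 0"

```text
time_s: 15.08
ee_pos: [544.4, 108.0, 148.1]
ee_rot: [180.0, -0.0, -4.3]
force: [-0.1, -0.5, -0.7]
gripper_width: 24.2
gripper_force: 20.0
```

Call:
apply_moves --pt "-1 0.009 0.035 0 0 0 0" --pt "-1 0.009 0.035 0 0 0 0" --pt "-1 0.009 0.035 0 0 0 0" --pt "-1 0.009 0.035 0 0 0 0" --pt "-1 0.007 0.031 0 0 0 0"

```text
time_s: 15.5
ee_pos: [587.6, 279.6, 147.9]
ee_rot: [-180.0, -0.0, -4.3]
force: [-0.1, -0.1, -1.4]
gripper_width: 24.0
gripper_force: 20.0
```

Call:
apply_moves --pt "-1 0 0 -0.03 0 0 0" --pt "-1 0 0 -0.03 0 0 0" --pt "-1 0 0 -0.015 0 0 0" --pt "-1 0 0 0 0 0 0"

```text
time_s: 15.83
ee_pos: [584.4, 276.3, 68.5]
ee_rot: [179.7, 0.4, -4.3]
force: [-0.1, -0.7, -1.5]
gripper_width: 24.3
gripper_force: 20.0
```

```bash
python3 - <<'E'
from h import *
f=cams.grab_frame('side'); c=cv2.resize(f['color'][80:260,250:450],None,fx=3,fy=3)
t=cams.grab_frame('top'); d=cv2.resize(t['color'][80:280,80:300],None,fx=2.5,fy=2.5)
h=max(c.shape[0],d.shape[0]); c=cv2.resize(c,(400,360)); d=cv2.resize(d,(400,364))[:360]
cv2.imwrite('pics/both7.png',np.hstack([c,d])[:,:,::-1])
s=status.state(); print(s['ee_pos'],s['gripper_width'],s['force'])
E
```

```text
[587.48315019 277.26914423  72.82641112] 24.187678703966174 [ 0.25885807  0.32066623 -0.33783755]
```

View pics/both7.png

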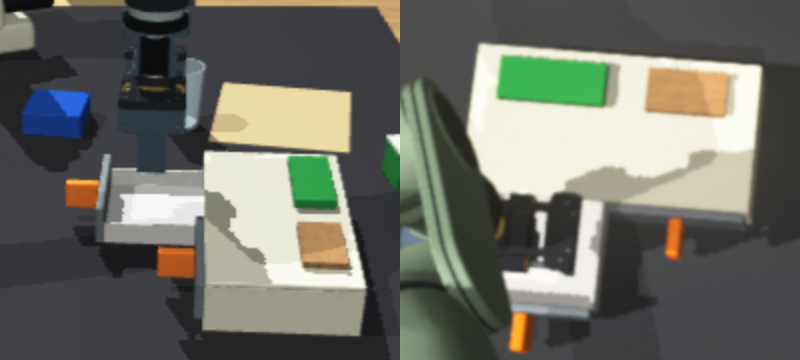

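The objective is above the middle of the open drawer (left panel around (150,165)). I'll lower it.

Call:
apply_moves --pt "-1 0 0 -0.025 0 0 0" --pt "-1 0 0 -0.02 0 0 0" --pt "-1 0 0 -0.008 0 0 0" --pt "-1 0 0 0 0 0 0" --pt "-1 0 0 0 0 0 0"

```text
time_s: 16.35
ee_pos: [588.4, 277.5, 21.0]
ee_rot: [-179.9, -0.1, -4.4]
force: [-0.2, 0.2, -0.0]
gripper_width: 24.2
gripper_force: 20.0
```

Call:
apply_moves --pt "-1 0 0 -0.002 0 0 0" --pt "-1 0 0 -0.002 0 0 0" --pt "-1 0 0 -0.001 0 0 0" --pt "-1 0 0 0 0 0 0" --pt "-1 0 0 0 0 0 0"

```text
time_s: 16.77
ee_pos: [587.5, 277.3, 14.9]
ee_rot: [-180.0, -0.0, -4.4]
force: [-1.0, -0.1, -0.9]
gripper_width: 24.0
gripper_force: 20.0
```

Call:
apply_moves --pt "-1 0 0 -0.001 0 0 0" --pt "-1 0 0 -0.001 0 0 0" --pt "-1 0 0 0 0 0 0" --pt "-1 0 0 0 0 0 0"

```text
time_s: 17.1
ee_pos: [587.9, 277.4, 13.6]
ee_rot: [-180.0, -0.1, -4.3]
force: [-1.5, 0.7, 5.7]
gripper_width: 24.4
gripper_force: 20.0
```

```bash
python3 - <<'E'
from h import *
s=status.state(); print(s['ee_pos'],s['gripper_width'],s['force'],s['torque'])
E
```

```text
[587.89858994 277.42903738  13.6013834 ] 24.435835007844773 [-1.4563463   0.73010725  5.74460761] [-0.11551975  0.20576411 -0.00088213]
```

Contact at 5.7 N, so the foot is on the floor. I'll open partly and lift straight up.

Call:
apply_moves --pt "0.1 0 0 0 0 0 0" --pt "0.1 0 0 0 0 0 0" --pt "0.1 0 0 0 0 0 0" --pt "0.1 0 0 0 0 0 0" --pt "0.1 0 0 0 0 0 0"

```text
time_s: 17.52
ee_pos: [587.3, 277.2, 12.2]
ee_rot: [180.0, 0.0, -4.4]
force: [-0.1, 0.7, 0.3]
gripper_width: 49.6
gripper_force: 0.0
```

Call:
apply_moves --pt "0.1 0 0 0.01 0 0 0" --pt "0.1 0 0 0.025 0 0 0" --pt "0.1 0 0 0.035 0 0 0" --pt "0.1 0 0 0.04 0 0 0" --pt "0.1 0 0 0.04 0 0 0"

```text
time_s: 17.93
ee_pos: [586.9, 277.0, 164.5]
ee_rot: [180.0, 0.0, -4.4]
force: [1.0, 0.9, 0.1]
gripper_width: 50.2
gripper_force: 0.0
```

Call:
apply_moves --pt "0.1 -0.01 -0.04 0 0 0 0" --pt "0.1 -0.01 -0.04 0 0 0 0" --pt "0.1 -0.01 -0.04 0 0 0 0" --pt "0.1 -0.01 -0.04 0 0 0 0" --pt "0.1 -0.01 -0.04 0 0 0 0"

```text
time_s: 18.35
ee_pos: [536.7, 75.7, 163.5]
ee_rot: [180.0, -0.1, -4.3]
force: [0.9, 0.4, 0.2]
gripper_width: 49.9
gripper_force: 0.0
```

Call:
apply_moves --pt "0.1 -0.01 -0.04 0 0 0 0" --pt "0.1 -0.01 -0.04 0 0 0 0" --pt "0.1 0 0 0 0 0 0" --pt "0.1 0 0 0 0 0 0" --pt "0.1 0 0 0 0 0 0"

```text
time_s: 18.77
ee_pos: [517.8, -2.6, 163.2]
ee_rot: [-180.0, -0.1, -4.4]
force: [1.3, 0.2, -0.5]
gripper_width: 50.2
gripper_force: 0.0
```

```bash
python3 - <<'E'
from h import *
f=cams.grab_frame('side'); c=cv2.resize(f['color'][120:260,290:450],(400,350))
t=cams.grab_frame('top'); d=cv2.resize(t['color'][150:290,90:250],(400,350))
cv2.imwrite('pics/both8.png',np.hstack([c,d])[:,:,::-1])
hsv=cv2.cvtColor(t['color'],cv2.COLOR_RGB2HSV)
for n,lo,hi,z in(('pull',(3,150,60),(18,255,255),45),('blue',(110,120,60),(130,255,255),47)):
    m=cv2.inRange(hsv,lo,hi); m[:190]=0;m[290:]=0;m[:,:110]=0;m[:,210:]=0
    p=np.argwhere(m).mean(0); print(n,p,onz(t,p[1],p[0],z).round(1))
E
```

```text
pull [262.60580913 146.24481328] [500.  284.2  45. ]
blue [221.47126437 152.55172414] [583.1 274.2  47. ]
```

View pics/both8.png

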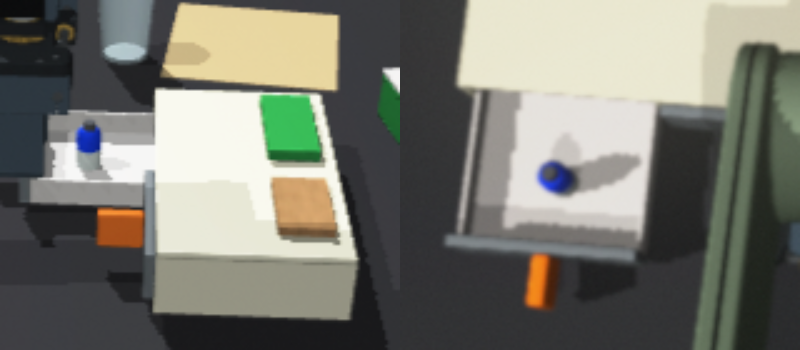

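The blue objective stands upright in the middle of the open left drawer, at (88,145) in the left panel and (556,177) in the right. The pull hasn't moved since I drew the drawer out to its stop, so I'll hand the job in.

```bash
python3 -c "
from workcell import env; print(env.job_done())"
```

```text
the job is handed in; nothing more can be done
None
```

The left drawer was the free one: it is drawn out to its stop and left open, the blue objective stands upright near the middle of its open part, the red and yellow ones were not touched, and the job was handed in at about 19 s.

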